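# Flip the broad-footed stand of an enclosure frame over to its working stop

## Task

The white enclosure frame lies face down on the bench, with two sprung fold-over stands on its back, both leaning towards the robot. Push the stand with the broad T-shaped foot over, past its sprung middle, until it snaps fully home against its far stop, and take the hand away. Leave the other, narrow stand folded as it is.

Things in the scene. Friction and masses are not known exactly. Their poses are not given: they have to be found in the camera images.
- wide_foot (a point): Foot centre of the T-shaped stand, the one to flip: a black rubber round bar 70 mm wide, 14 mm thick, across the end of a flat steel leg (18 x 6 mm), 110 mm from the hinge. At the start it leans 29 degrees from upright to the robot's side: foot 53 mm nearer than the hinge and 97 mm above it. It resists a level push at the foot with 3 to 10 N at first, with none once upright.
- wide_hinge (a point): Middle of the T-shaped stand's hinge pin, 75 mm above the bench, 25 mm above the flat back of the frame (270 x 400 mm, 50 mm deep, turned up to 23 degrees; it does not shift). Its x axis is level and points the way the foot must travel, away from the robot; y is along the pin. The other stand's hinge is 150 to 230 mm away along y, on either side.
- wide_stand (a joint): Angle of the T-shaped stand (rad): 0 at its stop on the robot's side, 0.5 upright, 1.0 at the far stop, 29 degrees past upright. Once past upright its spring throws it to the far stop unaided.
- narrow_stand (a joint): Angle of the other stand, to be left at 0: the same length, hinge height and lean, but with only a small rubber end 18 mm wide.

How it is judged:
By the outcome, as a careful person would: the job done as asked, in the order asked, and still so for the second after the job is handed in, with the robot touching nothing.
It also fails if it takes over 29 s, if anything falls off the work surface, if the arm or the gripper's body presses on something with over 40 N, if the wrist force passes 120 N, or if a joint passes its speed limit or range.

## Robot

A 6-joint arm with a two-finger parallel gripper is mounted at the origin on the work surface. World frame = base frame: x ahead of the robot, y to its left, z up, the work surface at z = 0. Lengths are in m, angles in rad, forces in N, time in s.
With the tool pointing down it reaches from about 0.35 to 0.95 m from the base axis. Payload 17.4 kg.
Tool frame: the origin (TCP) lies midway between the tips of the shut fingers; the grasp point (between the pads) lies 19 mm behind it; x points along the fingers, z is the direction in which the jaws open and shut, and the axes are right-handed (so a half turn about x gives the same grasp; the last joint's range is limited). The gripper opens to 93 mm and grips with 3 to 60 N. Pads are 15 mm wide; open, the fingers measure 128 mm over their backs; the gripper's body (75 mm by 188 mm) begins 65 mm behind the grasp point.
Start: joints at [1.235, 0.116, 1.442, -0, 1.584, -0.038], TCP at [0.198, 0.645, 0.191] pointing down, gripper open.
Joint ranges: [-2.83, 2.83], [-0.83, 2.19], [0.07, 2.5], [-1.14, 4.28], [0.01, 3], [-2.97, 2.97]. Speed limits (rad/s): [1.89, 1.89, 2.22, 3.14, 3.14, 3.14].

## Interface

Orientations are given as a unit quaternion [w, x, y, z].
In Python, from plant import state, snapshot, job_done gives the robot as it stands.
- The arm moves only by the tool carry_out, never from a script. Its argument "steps" is one flat list of numbers, 7 for each row, row after row: the shift along the tool's x, y, z in units of 50 mm (1.0 is 50 mm), then the turn, a rotation vector about the tool's x, y, z in units of 5 degrees (1.0 is 5 degrees), then the finger opening in mm, from 0 to 93. A call has 1 to 12 rows; each row is the pose to reach, as a shift and turn from the pose commanded when the call began, along the tool's axes at that moment; what a row does not reach only later rows make up. A row lasts 1/8 s, in which the tool goes at most 62.5 mm and 10.7 degrees, less where a joint would pass 70% of its speed; a pose out of reach is approached as far as the arm can. A call with a gripper value outside its range is refused whole. The fingers move at their own pace and stop on an object; the grip force is fixed at half the most. Time passes only in rows, so rows that repeat a pose let the fingers close. It gives the time, the measured TCP pose, the force and the opening at its end, in the units of the state.
- state(): the state, without advancing time (a new reading comes with each control period).
- snapshot(name): name is "scene" or "top" or "wrist"; returns a dict with "img" (480x640x3 uint8, blue, green, red), "fx", "fy", "cx", "cy" (pixels), "extrinsics" (4x4, takes a point from camera to world coordinates); the wrist camera has in their place "tool_from_camera" (4x4, takes a point from camera to tool coordinates, whose origin is the TCP and whose axes are the tool frame's). Camera axes: x right, y down, z forward; pixel columns grow to the right and rows downward; lengths in m; the calibration is good to about 2 mm. The wrist camera is an equidistant fisheye: a pixel r from the principal point sees the ray r / f radians off the axis. A picture is of the moment at which its call begins: read the wrist's pose just before it. There is no depth.
- job_done(): hands the job in, once; it reports no verdict.
The state is a dict: "t": time; "joint_positions": joint angles; "qd": joint speeds; "effort": joint torques, N m; "position": TCP position; "eef_rot": TCP orientation; "contact_force": force on the tool from outside, world axes, zero at the start; "wrist_torque": the same for the moment, N m; "grip_width": finger opening in m.
Only numpy, scipy, OpenCV 4.12 (cv2) and the standard library are available. Lean on these libraries where they do the work, as an engineer would, in place of code of your own. Each camera call takes 0.05 s, during which the arm holds its last target.

## Working session

There is one attempt and no reset: what is moved stays moved. The work goes in short steps, Python scripts to look and compute and a tool call to move; the robot and the scene stay as the last step left them, time stands still between calls to the robot, and variables do not carry over. Pictures are saved under pics/ and viewed, and the job is handed in when it is done.

Besides the shell and the picture viewer there is one more tool, called after "Emit:" in YAML: its name, and indented under it one key for each argument. carry_out: Moves the arm, as the interface text tells. Its arguments: {"type":"object","properties":{"steps":{"type":"array"}},"required":["steps"]}

```bash
mkdir -p pics; ls; python3 - <<'E'
from plant import state,snapshot
import cv2,numpy as np
s=state();print({k:np.round(v,3).tolist() for k,v in s.items()})
for n in("scene","top"):
    d=snapshot(n);cv2.imwrite(f"pics/{n}0.png",d["img"]);print(n,d["fx"],d["fy"],d["cx"],d["cy"],np.round(d["extrinsics"],3).tolist())
E
```

```text
pics
{'t': 0.0, 'joint_positions': [1.235, 0.116, 1.442, -0.0, 1.584, -0.038], 'qd': [0.001, -0.002, -0.002, 0.0, 0.001, -0.001], 'effort': [-0.002, -72.127, -62.26, 0.078, 0.024, -0.0], 'position': [0.198, 0.645, 0.19], 'eef_rot': [0.568, -0.421, 0.569, 0.42], 'contact_force': [-0.863, 0.372, 0.789], 'wrist_torque': [-0.002, -0.036, -0.035], 'grip_width': 0.093}
scene 492.1312759680977 492.1312759680977 319.9694371303075 246.78313959030507 [[0.397, 0.596, -0.698, 1.064], [0.918, -0.276, 0.286, -0.179], [-0.022, -0.754, -0.657, 0.666], [0.0, 0.0, 0.0, 1.0]]
top 587.6334342179974 587.6334342179974 315.8292861169778 235.14220435802022 [[-0.0, -0.997, 0.071, 0.511], [-0.999, -0.004, -0.052, 0.055], [0.052, -0.071, -0.996, 0.835], [0.0, 0.0, 0.0, 1.0]]
```

View pics/scene0.png

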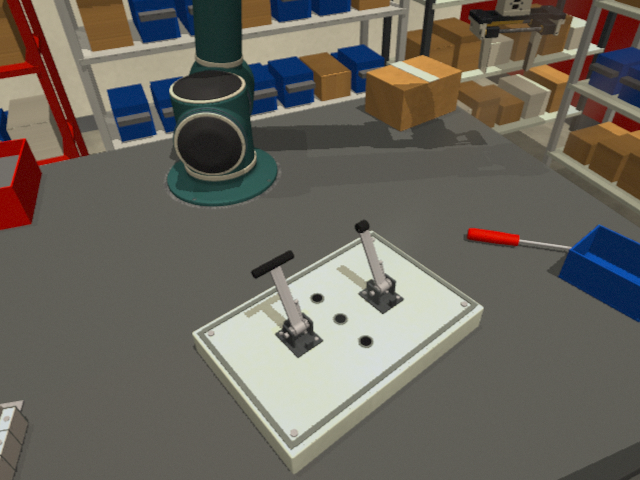

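View pics/top0.png

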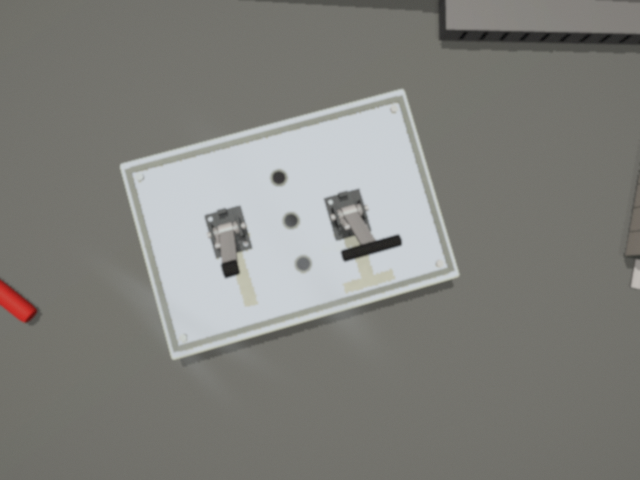

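The wide foot's bar runs from (343,254) to (400,241) in the top view and from (253,272) to (294,256) in the scene view. The narrow stand is at about (230,268) in the top view. Next I mask the bar and locate it.

```bash
cat > h.py <<'E'
import numpy as np,cv2
def ray(d,u,v):
    E=np.array(d["extrinsics"]);r=E[:3,:3]@np.array([(u-d["cx"])/d["fx"],(v-d["cy"])/d["fy"],1]);return E[:3,3],r
def onz(d,u,v,z):
    o,r=ray(d,u,v);return o+r*(z-o[2])/r[2]
def tri(a,b):
    (o1,r1),(o2,r2)=a,b
    A=np.stack([r1,-r2],1);t=np.linalg.lstsq(A,o2-o1,rcond=None)[0]
    p,q=o1+t[0]*r1,o2+t[1]*r2;return (p+q)/2,np.linalg.norm(p-q)
def bar(img,x0,y0,x1,y1,th=45):
    m=np.zeros(img.shape[:2],np.uint8);m[y0:y1,x0:x1]=(img[y0:y1,x0:x1].max(2)<th)*255
    c=max(cv2.findContours(m,0,2)[0],key=cv2.contourArea);return cv2.minAreaRect(c)
E
python3 - <<'E'
from h import *
from plant import *
T=snapshot("top");S=snapshot("scene")
bt=bar(T["img"],335,230,410,268);bs=bar(S["img"],245,245,300,282);print(bt,bs)
p,e=tri(ray(T,*bt[0]),ray(S,*bs[0]));print("foot",p,e,"onz",onz(T,*bt[0],.172),onz(S,*bs[0],.172))
b=cv2.boxPoints(bt);w=[onz(T,*q,.172) for q in b];print(np.round(w,3))
for n,c in(("hingeTop",(349,213)),):print(n,onz(T,*c,.075))
print("hinge scene",onz(S,297,327,.075))
for q in((123,165),(404,92),(457,275),(173,355)):print("corner",onz(T,*q,.05))
bn=bar(T["img"],218,255,245,280);print(bn,onz(T,*bn[0],.172))
cv2.imwrite("pics/c.png",np.hstack([cv2.resize(T["img"][180:280,310:420],None,fx=3.5,fy=3.5),cv2.resize(S["img"][245:345,235:345],None,fx=3.5,fy=3.5)]))
E
```

```text
((371.278564453125, 247.23513793945312), (8.341743469238281, 57.27996826171875), 73.85565948486328) ((272.3394470214844, 264.20184326171875), (8.533796310424805, 45.242671966552734), 61.69924545288086)
foot [ 0.54470498 -0.04302817  0.17121404] 0.0005849869190498138 onz [ 0.54476725 -0.04263639  0.172     ] [ 0.54538991 -0.04350585  0.172     ]
[[ 0.54  -0.01   0.172]
 [ 0.559 -0.073  0.172]
 [ 0.549 -0.076  0.172]
 [ 0.531 -0.013  0.172]]
hingeTop [ 0.59436083 -0.02792532  0.075     ]
hinge scene [ 0.59383149 -0.0290042   0.075     ]
corner [0.65957486 0.27086958 0.05      ]
corner [ 0.76482774 -0.10730639  0.05      ]
corner [ 0.51369687 -0.17686473  0.05      ]
corner [0.40945481 0.20087933 0.05      ]
((230.14707946777344, 268.0882568359375), (11.884245872497559, 12.369317054748535), 75.96376037597656) [0.52099167 0.11652264 0.172     ]
```

View pics/c.png

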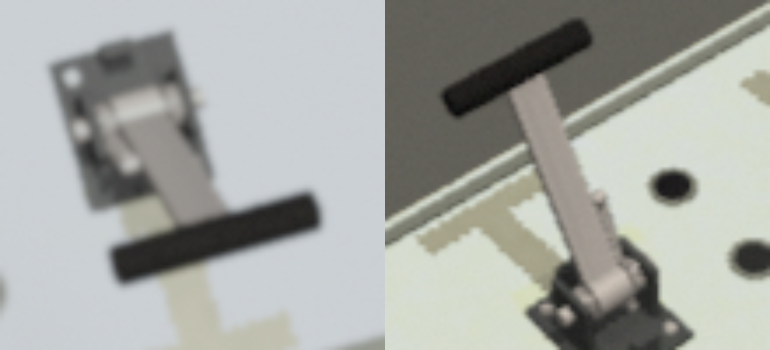

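```bash
cat > rel.py <<'E'
from h import *
from plant import *
from scipy.spatial.transform import Rotation as R
def cur():
    s=state();q=s["eef_rot"];return np.array(s["position"]),R.from_quat([q[1],q[2],q[3],q[0]])
ps=np.deg2rad(15.8);px=np.array([np.cos(ps),np.sin(ps),0]);foot=np.array([.545,-.043,.172])
def goal(a,z,sgn): # a: along push from foot start
    p=foot+a*px;p[2]=z
    x=np.array([0,0,-1.]);y=sgn*px;return p,R.from_matrix(np.stack([x,y,np.cross(x,y)],1))
def rel(p,r):
    p0,r0=cur();return np.round(r0.inv().apply(p-p0)/.05,2),np.round(np.rad2deg((r0.inv()*r).as_rotvec())/5,2)
E
python3 - <<'E'
from rel import *
print(cur()[1].as_matrix().round(3))
for s in(1,-1):
    for z in(.26,.155):print(s,z,goal(-.07,z,s)[0],rel(*goal(-.07,z,s)))
E
```

```text
[[-0.    -0.956  0.293]
 [-0.001  0.293  0.956]
 [-1.     0.    -0.001]]
1 0.26 [ 0.47764474 -0.06205962  0.26      ] (array([ -1.39,  -9.5 , -11.88]), array([ 2.943e+01, -0.000e+00,  1.000e-02]))
1 0.155 [ 0.47764474 -0.06205962  0.155     ] (array([  0.71,  -9.5 , -11.88]), array([ 2.943e+01, -0.000e+00,  1.000e-02]))
-1 0.26 [ 0.47764474 -0.06205962  0.26      ] (array([ -1.39,  -9.5 , -11.88]), array([-6.57, -0.01, -0.  ]))
-1 0.155 [ 0.47764474 -0.06205962  0.155     ] (array([  0.71,  -9.5 , -11.88]), array([-6.57, -0.01, -0.  ]))
```

Emit:
carry_out:
  steps: [-1.4,0,0,0,0,0,0,-1.4,-0.5,-0.7,0,0,0,0,-1.4,-3,-3.7,-2,0,0,0,-1.4,-6,-7.5,-4,0,0,0,-1.4,-9.5,-11.9,-6.6,0,0,0,-1.4,-9.5,-11.9,-6.6,0,0,0,-1.4,-9.5,-11.9,-6.6,0,0,0,-1.4,-9.5,-11.9,-6.6,0,0,0,-1.4,-9.5,-11.9,-6.6,0,0,0,-1.4,-9.5,-11.9,-6.6,0,0,0,-1.4,-9.5,-11.9,-6.6,0,0,0,-1.4,-9.5,-11.9,-6.6,0,0,0]

```text
t: 1.7
position: [0.4427, 0.0235, 0.261]
eef_rot: [-0.426, 0.565, -0.426, -0.564]
contact_force: [1.4, 1.0, 0.4]
grip_width: 0.0004
```

```bash
python3 - <<'E'
from rel import *
print(np.round(state()["qd"],2),cur()[0])
print(rel(*goal(-.07,.26,-1)))
E
```

```text
[-1.09  0.3  -0.21 -0.   -0.09 -1.08] [0.44274026 0.02354771 0.26096085]
(array([ 0.02, -0.2 , -1.84]), array([ 0.03, -0.  ,  0.01]))
```

Emit:
carry_out:
  steps: [0,-0.2,-1,0,0,0,0,0,-0.2,-1,0,0,0,0,0,-0.2,-1,0,0,0,0,0,-0.2,-1,0,0,0,0]

```text
t: 2.2
position: [0.4656, -0.0187, 0.2609]
eef_rot: [-0.426, 0.565, -0.425, -0.565]
contact_force: [0.6, 0.7, 0.4]
grip_width: 0.0002
```

```bash
python3 - <<'E'
from rel import *
print(np.round(state()["qd"],2),cur()[0])
print(rel(*goal(-.07,.26,-1)),rel(*goal(-.07,.155,-1)))
cv2.imwrite("pics/s1.png",snapshot("scene")["img"])
E
```

```text
[ 0.01 -0.   -0.   -0.    0.   -0.  ] [ 0.46561801 -0.01872702  0.2609456 ]
(array([ 0.02,  0.01, -0.9 ]), array([ 0.04, -0.  ,  0.01])) (array([ 2.12,  0.01, -0.9 ]), array([ 0.04, -0.  ,  0.01]))
```

View pics/s1.png

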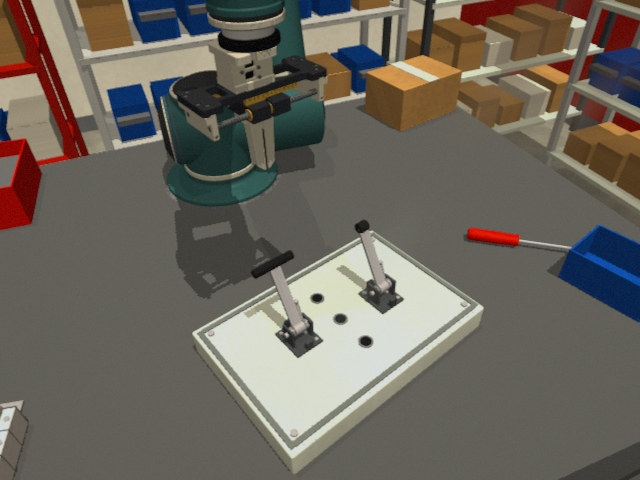

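The shut fingers are behind the wide foot at about (263,165), and both stands are untouched. I lower and centre first, then push.

Emit:
carry_out:
  steps: [0,0,-0.9,0,0,0,0,1,0,-0.9,0,0,0,0,2.1,0,-0.9,0,0,0,0,2.1,0,-0.9,0,0,0,0,2.1,0,-0.9,0,0,0,0,2.1,0,-0.9,0,0,0,0]

```text
t: 3.0
position: [0.4792, -0.0628, 0.1584]
eef_rot: [-0.426, 0.566, -0.425, -0.564]
contact_force: [0.0, 0.3, 0.4]
grip_width: 0.0007
```

```bash
python3 - <<'E'
from rel import *
print(rel(*goal(-.07,.155,-1)),rel(*goal(.055,.155,-1)),state()["contact_force"])
d=snapshot("scene")["img"];cv2.imwrite("pics/s2.png",d)
E
```

```text
(array([0.07, 0.03, 0.02]), array([ 0.03, -0.02,  0.03])) (array([ 0.08, -2.47,  0.02]), array([ 0.03, -0.02,  0.03])) [0.02790931 0.2524014  0.38909406]
```

View pics/s2.png

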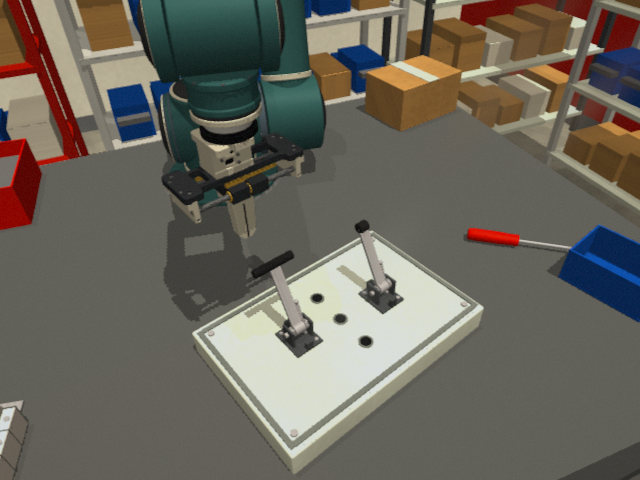

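Emit:
carry_out:
  steps: [0.05,-0.4,0,0,0,0,0,0.05,-0.8,0,0,0,0,0,0.05,-1,0,0,0,0,0,0.05,-1.15,0,0,0,0,0,0.05,-1.3,0,0,0,0,0,0.05,-1.45,0,0,0,0,0,0.05,-1.6,0,0,0,0,0,0.05,-1.7,0,0,0,0,0]

```text
t: 4.05
position: [0.5603, -0.0395, 0.1532]
eef_rot: [0.426, -0.564, 0.426, 0.565]
contact_force: [-0.3, -0.3, 0.6]
grip_width: 0.0008
```

```bash
python3 - <<'E'
from rel import *
print(rel(*goal(.045,.155,-1)),state()["contact_force"])
d=snapshot("scene")["img"];cv2.imwrite("pics/s3.png",d)
E
```

```text
(array([-0.04, -0.59,  0.01]), array([ 0.03,  0.  , -0.  ])) [-0.2815581  -0.28164284  0.6489049 ]
```

View pics/s3.png

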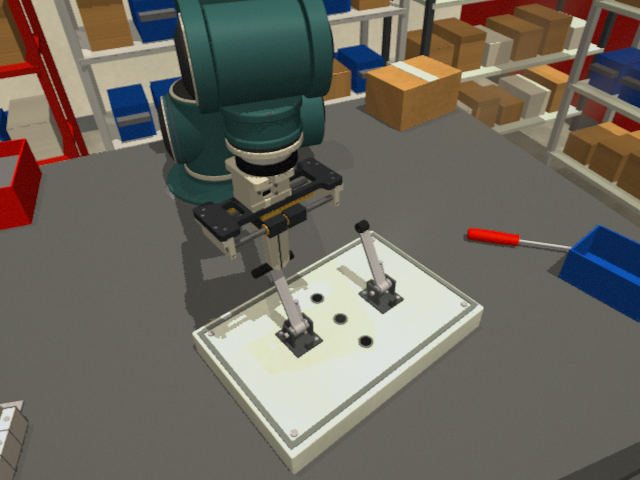

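```bash
python3 - <<'E'
from rel import *
S=snapshot("scene");T=snapshot("top")
def proj(d,p):
    c=np.linalg.inv(d["extrinsics"])@np.r_[p,1];return d["fx"]*c[0]/c[2]+d["cx"],d["fy"]*c[1]/c[2]+d["cy"]
p=cur()[0]
print("tcp",proj(S,p),proj(T,p),"foot0",proj(S,foot))
cv2.imwrite("pics/c4.png",np.hstack([cv2.resize(S["img"][200:350,200:350],(400,400)),cv2.resize(T["img"][170:320,290:440],(400,400))]))
E
```

```text
tcp (np.float64(279.2171527988106), np.float64(278.8940402082482)) (np.float64(366.2274697020203), np.float64(235.02194119256794)) foot0 (np.float64(272.57689317678535), np.float64(263.93910488411746))
```

View pics/c4.png

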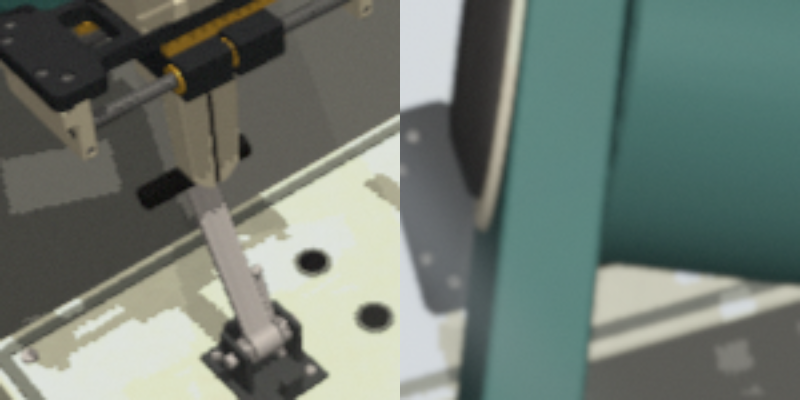

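```bash
python3 - <<'E'
from rel import *
S=snapshot("scene");W=snapshot("wrist")
def proj(d,p):
    c=np.linalg.inv(d["extrinsics"])@np.r_[p,1];return np.round([d["fx"]*c[0]/c[2]+d["cx"],d["fy"]*c[1]/c[2]+d["cy"]])
print(proj(S,[.4792,-.0628,.1584]),proj(S,[.4656,-.0187,.2609]))
print(W["fx"],W["cx"],W["cy"],np.round(W["tool_from_camera"],3))
a=cv2.imread("pics/s1.png");b=cv2.imread("pics/s2.png")
cv2.imwrite("pics/c5.png",np.hstack([cv2.resize(a[90:240,180:330],(400,400)),cv2.resize(b[150:300,180:330],(400,400))]))
cv2.imwrite("pics/w5.png",W["img"])
E
```

```text
[248. 248.] [265. 182.]
371.64829954431775 323.12070916983276 237.01376099184498 [[ 0.001 -0.261  0.965 -0.195]
 [-0.002 -0.965 -0.261  0.072]
 [ 1.    -0.001 -0.001  0.   ]
 [ 0.     0.     0.     1.   ]]
```

View pics/c5.png

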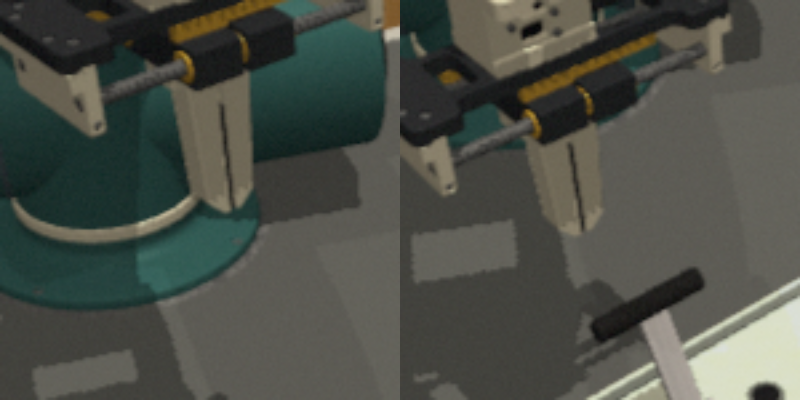

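View pics/w5.png

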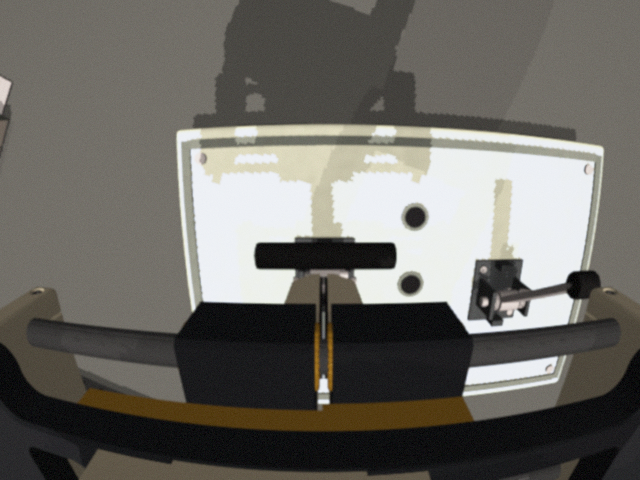

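```bash
python3 - <<'E'
from rel import *
S=snapshot("scene")
def proj(d,p):
    c=np.linalg.inv(d["extrinsics"])@np.r_[p,1];return np.round([d["fx"]*c[0]/c[2]+d["cx"],d["fy"]*c[1]/c[2]+d["cy"]],1)
for p,o in(([.4656,-.0187,.2609],(267,169)),([.4792,-.0628,.1584],(248,238)),([.5603,-.0395,.1532],(280,270))):
    print("seen",o,[(dz,proj(S,np.array(p)+[0,0,dz]).tolist()) for dz in(0,.01,.02,.03)])
    for z in (p[2],p[2]+.01,p[2]+.02): print(onz(S,*o,z)-p)
E
```

```text
seen (267, 169) [(0, [265.3, 182.1]), (0.01, [264.6, 176.4]), (0.02, [264.0, 170.5]), (0.03, [263.3, 164.6])]
[-0.03326608  0.01399958  0.        ]
[-0.01766666  0.00968898  0.01      ]
[-0.00206724  0.00537838  0.02      ]
seen (248, 238) [(0, [247.6, 247.9]), (0.01, [246.9, 243.1]), (0.02, [246.1, 238.2]), (0.03, [245.3, 233.2])]
[-2.31043594e-02  7.70994351e-03 -2.77555756e-17]
[-0.01112653  0.00526428  0.01      ]
[0.0008513  0.00281861 0.02      ]
seen (280, 270) [(0, [279.3, 279.0]), (0.01, [278.8, 274.1]), (0.02, [278.3, 269.2]), (0.03, [277.7, 264.2])]
[-0.01766094  0.00746028  0.        ]
[-0.00749396  0.00458951  0.01      ]
[0.00267303 0.00171874 0.02      ]
```

The wrist view shows the bar at (325,255), on the robot side of the fingers. So the tips rode over the foot. In the scene view the real tips are about 20 mm above the reported TCP. I'll lift, go back, and come in 20 mm lower.

Emit:
carry_out:
  steps: [-0.5,0,0,0,0,0,0,-1.2,0,0,0,0,0,0,-1.2,0.5,0,0,0,0,0,-1.2,1.2,0,0,0,0,0,-1.2,1.7,0,0,0,0,0,-0.5,1.7,0,0,0,0,0,0.4,1.7,0,0,0,0,0,0.4,1.7,0,0,0,0,0,0.4,1.7,0,0,0,0,0]

```text
t: 5.48
position: [0.4787, -0.063, 0.1351]
eef_rot: [-0.426, 0.565, -0.426, -0.564]
contact_force: [0.7, 0.2, 0.2]
grip_width: 0.0007
```

```bash
python3 - <<'E'
from rel import *
S=snapshot("scene");T=snapshot("top")
bs=bar(S["img"],245,240,300,290);print(bs)
print(onz(S,*bs[0],.172))
print(rel(*goal(-.0145,.133,-1)),rel(*goal(.045,.133,-1)))
cv2.imwrite("pics/c6.png",cv2.resize(S["img"][150:350,180:380],(500,500)))
E
```

```text
((272.0716247558594, 263.74212646484375), (9.689743995666504, 45.26926803588867), 60.524105072021484)
[ 0.54428397 -0.04353803  0.172     ]
(array([ 0.05, -1.09,  0.02]), array([ 0.03, -0.01,  0.02])) (array([ 0.05, -2.28,  0.02]), array([ 0.03, -0.01,  0.02]))
```

View pics/c6.png

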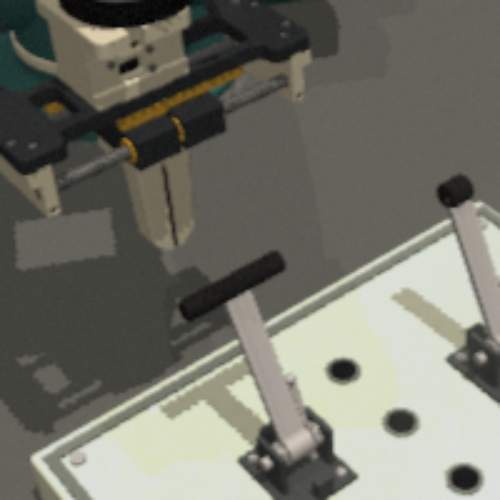

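The foot has not moved, and the fingertip at (249,249) is now below the level of the bar. I push again, slightly lower.

Emit:
carry_out:
  steps: [0.2,-0.4,0,0,0,0,0,0.2,-0.8,0,0,0,0,0,0.2,-1,0,0,0,0,0,0.2,-1.15,0,0,0,0,0,0.2,-1.3,0,0,0,0,0,0.2,-1.4,0,0,0,0,0,0.2,-1.4,0,0,0,0,0]

```text
t: 6.45
position: [0.5456, -0.0438, 0.1235]
eef_rot: [-0.426, 0.565, -0.426, -0.564]
contact_force: [-3.6, -1.6, 1.5]
grip_width: 0.0001
```

```bash
python3 - <<'E'
from rel import *
S=snapshot("scene")
print(rel(*goal(.045,.125,-1)),state()["contact_force"])
cv2.imwrite("pics/c7.png",np.hstack([cv2.resize(S["img"][150:350,180:380],(400,400)),cv2.resize(snapshot("wrist")["img"][140:340,220:420],(400,400))]))
E
```

```text
(array([-0.03, -0.9 ,  0.02]), array([ 0.03, -0.  ,  0.  ])) [-3.5677343  -2.19554316  2.43269776]
```

View pics/c7.png

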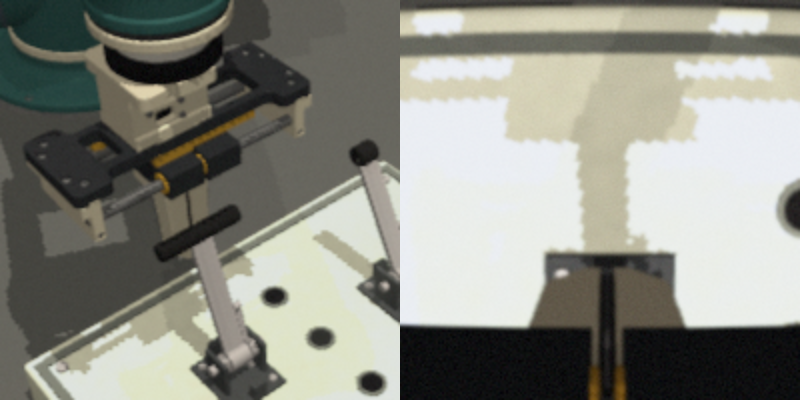

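Now the bar is ahead of the fingers, with about 4 N on the tool. I continue past upright.

Emit:
carry_out:
  steps: [0,-0.2,0,0,0,0,0,0,-0.4,0,0,0,0,0,0,-0.55,0,0,0,0,0,0,-0.7,0,0,0,0,0,0,-0.85,0,0,0,0,0,0,-1,0,0,0,0,0,0,-1,0,0,0,0,0,0,-1,0,0,0,0,0]

```text
t: 7.55
position: [0.5935, -0.03, 0.1232]
eef_rot: [0.426, -0.564, 0.426, 0.565]
contact_force: [0.1, 0.4, -0.5]
grip_width: 0.0002
```

```bash
python3 - <<'E'
from rel import *
S=snapshot("scene")
print(rel(*goal(.045,.125,-1)),state()["contact_force"])
cv2.imwrite("pics/c8.png",S["img"])
E
```

```text
(array([-0.03,  0.1 ,  0.01]), array([ 0.03, -0.  ,  0.  ])) [0.29474648 0.22118937 0.30369052]
```

View pics/c8.png

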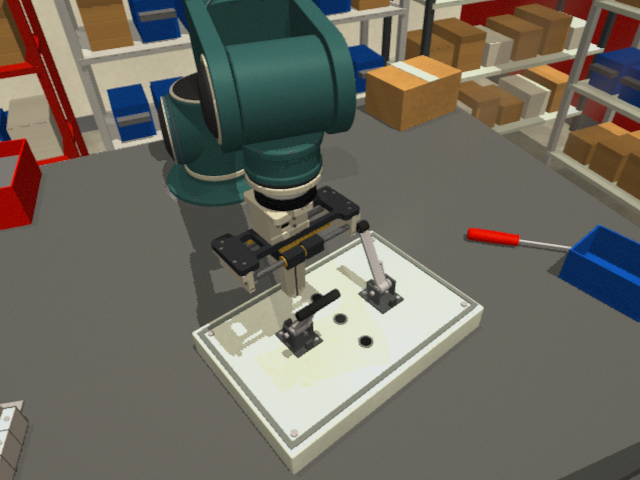

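The T stand has gone over, with its bar at (318,304). I take the hand straight back, then up.

Emit:
carry_out:
  steps: [0,0.6,0,0,0,0,0,0,1.4,0,0,0,0,0,0,2.2,0,0,0,0,0,-1,2.8,0,0,0,0,0,-2,2.8,0,0,0,0,0,-2.5,2.8,0,0,0,0,0,-2.5,2.8,0,0,0,0,0,-2.5,2.8,0,0,0,0,0]

```text
t: 8.6
position: [0.4587, -0.0684, 0.2471]
eef_rot: [0.426, -0.564, 0.426, 0.565]
contact_force: [-0.4, -0.1, 0.2]
grip_width: 0.001
```

```bash
python3 - <<'E'
from rel import *
S=snapshot("scene");T=snapshot("top")
bs=bar(S["img"],295,285,345,322);far=foot+.106*px
bn=bar(S["img"],350,215,373,236);S0=cv2.imread("pics/scene0.png");print(bs,onz(S,*bs[0],.172),"expected",far)
print("narrow",bn,bar(S0,350,215,373,236))
print(state()["contact_force"],state()["position"])
cv2.imwrite("pics/c9.png",S["img"]);cv2.imwrite("pics/t9.png",T["img"])
E
```

```text
((315.72540283203125, 302.7565002441406), (14.292865753173828, 48.54424285888672), 56.82148742675781) [ 0.64231137 -0.015266    0.172     ] expected [ 0.64699511 -0.01413829  0.172     ]
narrow ((361.6470642089844, 226.41175842285156), (9.946917533874512, 13.3768892288208), 59.03623962402344) ((361.6470642089844, 226.41175842285156), (9.946917533874512, 13.3768892288208), 59.03623962402344)
[ 0.47853325 -0.71882651  0.12521628] [ 0.45862146 -0.06836171  0.24689847]
```

View pics/c9.png

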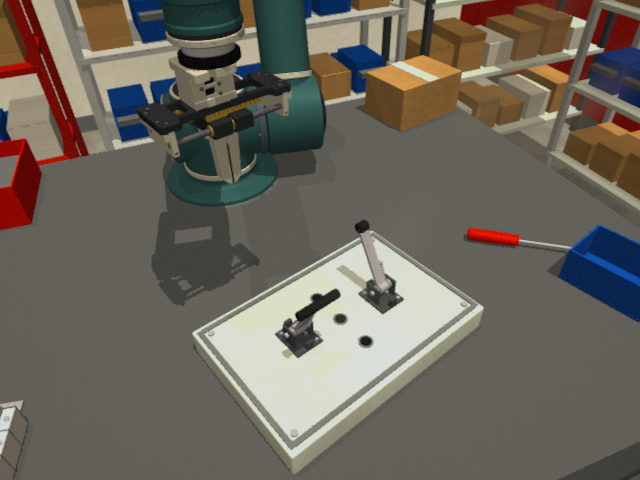

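View pics/t9.png

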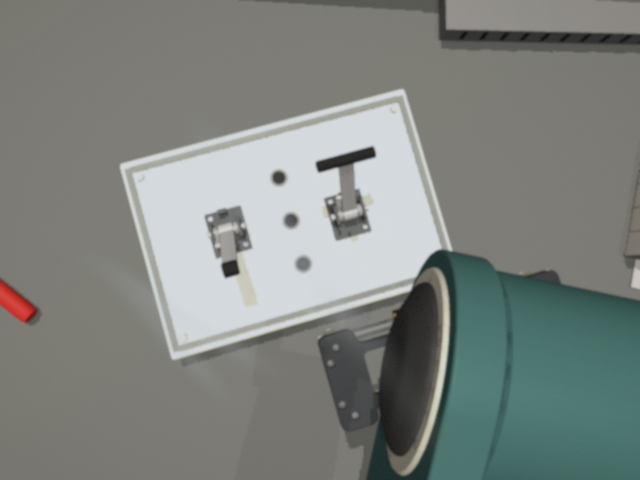

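The top view shows the bar at about (346,159), beyond the hinge. I check its position from there, because the scene mask merged with the dark hole beside the bar.

```bash
python3 - <<'E'
from rel import *
T=snapshot("top");b=bar(T["img"],310,140,382,176);print(b,onz(T,*b[0],.172))
S=snapshot("scene");print(tri(ray(T,*b[0]),ray(S,318,304)))
E
```

```text
((345.5135498046875, 159.91893005371094), (7.352146148681641, 56.02335739135742), 72.89727020263672) [ 0.64486144 -0.01360743  0.172     ]
(array([ 0.64507822, -0.01341663,  0.17143651]), np.float64(0.0005387678896620939))
```

```bash
python3 -c "
from plant import *
print(job_done())"
```

```text
the job is handed in; nothing more can be done
None
```

The T-shaped stand is flipped past its sprung middle and resting at its far stop. The narrow stand is still folded as it was, and I handed the job in at about 9 s of the 29 s allowed.

- **First push failed:** the shut fingertips turned out to be about 20 mm above the reported TCP, so they rode over the bar without moving it. I lifted, backed off, came in about 30 mm lower and pushed again; I read about 4 N on the tool partway through.
- **Wide foot:** two camera views put it at (0.645, -0.013, 0.171) m. I expected (0.647, -0.014, 0.172) m, so it is within about 2 mm of its far-stop position.
- **Narrow stand:** its foot is at exactly the same pixel position as at the start.
- **Hand:** it is well clear of both stands, with the wrist force reading below 1 N.
- **One check disagreed:** the scene-view mask alone put the wide foot about 5 mm short, because it merged with a dark hole beside the bar. I used the top view, with the bar centre read by eye in the scene view.

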